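Nest the spill trays on the drying hook

TASK

The large blue spill tray already hangs on the drying stand's hook. Hang the medium yellow tray on the same hook in front of it and then the small orange one in front of that, open sides facing the same way as the blue one, and slide the whole set back along the bar so that each tray nests inside the one behind it and the blue one is right up against the back-stop. Leave the beaker, the petri dish and the timer where they stand.

Things in the scene. Friction and masses are not known exactly. Their poses are not given: they have to be found in the camera images.
- stand: grey drying stand (all sizes here in mm), fixed, with a flat, smooth, slippery steel hook bar. Origin: centre of the underside of its 130 x 110 x 10 foot; z up. The bar runs along x, 16 wide (y), 8 thick, from the upright back-stop (front face at x +40, 60 wide, 180 high) towards -x to an upturned lip (x -46 to -52) that rises 12 above the bar's top. Top of the bar 150 above the bench.
- stop (a point): on the stand: the point where the bar's top meets the front face of the back-stop; axes as the stand's (bar points to -x). The large tray starts on the bar, up to 12 mm short of here. Fully home it has its origin here; each further nested tray sits 8 more to -x (its neck flush on the neck behind). The bar's lip begins at x -86 from here. The back-stop reaches 30 above this point.
- rack: white plastic rack, fixed, base 125 (x) x 80 (y) x 8, with two slots along y, 70 apart, at x -35 and +35; each slot 20 wide between 54 high fins. The medium and the small tray stand upright in the slots, either one in either slot, open side to the rack's -x. Origin: centre of the base's underside, z up.
- tray_large: Large blue plastic tray, 120 wide (y), 90 g: flat back, 3 mm walls, 16 deep, at sides and bottom, open top and front (-x). Origin: middle of the top edge of its hanging eye, in the plane of its back; x out of the back, z up. Eye 26 wide, z 0 to -34, in a neck 46 wide, 8 thick (x -8 to 0), z -43 to +10; above it a grip tab 30 wide, 8 thick, z +10 to +45. Panel z -40 to -110.
- tray_medium: Medium yellow plastic tray, 104 wide (y), 75 g: flat back, 3 mm walls, 16 deep, at sides and bottom, open top and front (-x). Origin: middle of the top edge of its hanging eye, in the plane of its back; x out of the back, z up. Eye 26 wide, z 0 to -34, in a neck 46 wide, 8 thick (x -8 to 0), z -43 to +10; above it a grip tab 30 wide, 8 thick, z +10 to +45. Panel z -40 to -101.
- tray_small: Small orange plastic tray, 88 wide (y), 60 g: flat back, 3 mm walls, 16 deep, at sides and bottom, open top and front (-x). Origin: middle of the top edge of its hanging eye, in the plane of its back; x out of the back, z up. Eye 26 wide, z 0 to -34, in a neck 46 wide, 8 thick (x -8 to 0), z -43 to +10; above it a grip tab 30 wide, 8 thick, z +10 to +45. Panel z -40 to -92.
- beaker: small clear glass beaker, 55 diameter, 71 high, loose bystander behind the work; origin at the centre of its underside.
- petri: clear petri dish, 60 diameter, 15 high, loose bystander in front; origin at the centre of its underside.
- timer: white bench timer with buttons, 52 x 66 x 21, loose bystander in front; origin at the centre of its underside.
Not all that is in view belongs to the job. Of the things that look like the tray_medium, the larger one is meant.

How it is judged:
At the end, for the whole second after the job is handed in: All three trays hang at rest on the bar: height within 4 mm of the bar top, upright to 0.12 rad, square to 0.15 rad, within 9 mm of its middle line; tray backs from the back-stop: large under 5 mm, medium 4 to 14 mm, small 12 to 23 mm (x of tray_large in the frame of stop between -0.005 and 0.004 m and y of tray_large in the frame of stop between -0.009 and 0.009 m and z of tray_large in the frame of stop between -0.004 and 0.005 m and angle between each of tray_large, tray_medium, tray_small's own z axis and vertical below 0.12 rad and angle between the x axis of each of tray_large, tray_medium, tray_small and the x axis of stand, either way round below 0.15 rad and linear speed of each of tray_large, tray_medium, tray_small below 0.02 m/s and x of tray_medium in the frame of stop between -0.014 and -0.004 m and y of tray_medium in the frame of stop between -0.009 and 0.009 m and z of tray_medium in the frame of stop between -0.004 and 0.005 m and x of tray_small in the frame of stop between -0.023 and -0.012 m and y of tray_small in the frame of stop between -0.009 and 0.009 m and z of tray_small in the frame of stop between -0.004 and 0.005 m); the robot touches nothing.
It fails at once if the beaker is moved more than 30 mm or tipped (distance of beaker from where it was at the start of the episode above 0.03 m or angle between beaker's own z axis and vertical above 0.4 rad).
It fails at once if the petri dish is moved more than 30 mm or tipped (distance of petri from where it was at the start of the episode above 0.03 m or angle between petri's own z axis and vertical above 0.4 rad).
It fails at once if the timer is moved more than 30 mm or tipped (distance of timer from where it was at the start of the episode above 0.03 m or angle between timer's own z axis and vertical above 0.4 rad).
It also fails if it takes over 72 s, if anything falls off the work surface, if the arm or the gripper's body presses on something with over 40 N, if the wrist force passes 120 N, or if a joint passes its speed limit or range.

ROBOT

A 6-joint arm with a two-finger parallel gripper is mounted at the origin on a cart in front of the work surface, level with it; the furniture and walls round the work are solid. World frame = base frame: x ahead of the robot, y to its left, z up, the work surface at z = 0. Lengths are in m, angles in rad, forces in N, time in s.
With the tool pointing down it reaches from about 0.35 to 0.975 m from the base axis. Payload 7.1 kg.
Tool frame: the origin (TCP) lies midway between the tips of the shut fingers; the grasp point (between the pads) lies 19 mm behind it (ctrl.hold_point_z is the distance from the TCP to the grasp point, in m); z points along the fingers, y is the line along which they close (so a half turn about z gives the same grasp; the last joint's range is limited). The gripper opens to 88 mm and grips with 3 to 60 N. Pads are 20 mm wide; open, the fingers measure 115 mm over their backs; the gripper's body (75 mm by 178 mm) begins 61 mm behind the grasp point.
Start: joints at [1.29, 0.423, 1.63, -0, 1.089, -0.019], TCP at [0.162, 0.604, 0.223] pointing down, gripper open.
Joint ranges: [-3, 3], [-0.9, 2.11], [0.09, 2.58], [-1.31, 4.45], [0.11, 2.69], [-2.54, 2.54]. Speed limits (rad/s): [2.39, 2.39, 3.01, 3.14, 3.14, 3.14].

INTERFACE

Orientations are given as a 3x3 rotation matrix whose columns are the frame's x, y, z axes.
In Python, from station import ctrl gives the robot as it stands.
- The arm moves only by the shell command python3 -m jog 'ROWS' [FORCE]. ROWS is JSON, a list of rows, each a list of 7 numbers: the shift along the world's x, y, z in mm, then the turn, a rotation vector about the world's x, y, z in degrees, then the opening, from -1 (shut) to 1 (fully open). In form: [[dx, dy, dz, rx, ry, rz, grip], ...]. A call has 1 to 12 rows; each row is the pose to reach, as a shift and turn from the pose commanded when the call began; what a row does not reach only later rows make up. A row lasts 1/10 s, in which the tool goes at most 50 mm and 8.59 degrees, less where a joint would pass 70% of its speed; a pose out of reach is approached as far as the arm can. A call with a gripper value outside its range is refused whole. The fingers move at their own pace and stop on an object; FORCE is the grip in N (left out, the last holds). Time passes only in rows, so rows that repeat a pose let the fingers close. It gives the time, the measured TCP pose, the force, the opening and the grip force at its end, in the units of the state.
- ctrl.get_obs(): the state, without advancing time (a new reading comes with each control period).
- ctrl.get_image(name): name is "side" or "top" or "wrist"; returns a dict with "img" (400x640x3 uint8, red, green, blue), "vfov" (degrees; the focal length in pixels is half the picture's height over the tangent of half this angle, whatever the lens; pixels are square), "cx", "cy" (the principal point, pixels), "eye" and "rotation" of the camera in the world. Camera axes: x right, y down, z forward; pixel columns grow to the right and rows downward; lengths in m; the calibration is good to about 2 mm. A picture is of the moment at which its call begins. There is no depth.
- ctrl.sign_off(): hands the job in; it is judged then, once.
The state is a dict: "t": time; "qpos": joint angles; "joint_vel": joint speeds; "joint_torque": joint torques, N m; "tool_pos": TCP position; "tcp_rot": TCP orientation; "contact_force": force on the tool from outside, world axes, zero at the start; "moment": the same for the moment, N m; "opening": opening from 0.0 (shut) to 1.0 (fully open); "gripper_force": force on a finger pad.
Only numpy, scipy, OpenCV 4.12 (cv2) and the standard library are available. Lean on these libraries where they do the work, as an engineer would, in place of code of your own. Each camera call takes 0.05 s, during which the arm holds its last target. There are 200 camera calls.

## Working session

There is one attempt and no reset: what is moved stays moved. The work goes in short steps, Python scripts to look and compute and a shell command to move; the robot and the scene stay as the last step left them, time stands still between calls to the robot, and variables do not carry over. Pictures are saved under pics/ and viewed, at most 10 in all, crops included, and the job is handed in when it is done.

```bash
mkdir -p pics; ls
cat > h.py <<'E'
import numpy as np,cv2
from station import ctrl
def snap(n,f):
    d=ctrl.get_image(n); cv2.imwrite(f'pics/{f}.png',d['img'][:,:,::-1]); 
    np.save(f'pics/{f}.npy',d,allow_pickle=True); return d
def load(f): return np.load(f'pics/{f}.npy',allow_pickle=True).item()
def foc(d): return d['img'].shape[0]/2/np.tan(np.radians(d['vfov'])/2)
def ray(d,u,v):
    f=foc(d); r=np.array(d['rotation'])@np.array([(u-d['cx'])/f,(v-d['cy'])/f,1]); return np.array(d['eye']),r/np.linalg.norm(r)
def onz(d,u,v,z):
    e,r=ray(d,u,v); return e+r*(z-e[2])/r[2]
def proj(d,p):
    f=foc(d); c=np.array(d['rotation']).T@(np.array(p)-d['eye']); return np.array([c[0]/c[2]*f+d['cx'],c[1]/c[2]*f+d['cy']])
def tri(d1,a,d2,b):
    e1,r1=ray(d1,*a);e2,r2=ray(d2,*b)
    t=np.linalg.lstsq(np.c_[r1,-r2],e2-e1,rcond=None)[0]
    p,q=e1+t[0]*r1,e2+t[1]*r2; return (p+q)/2,np.linalg.norm(p-q)
E
python3 - <<'E'
from h import *
for n in('top','side'):
    d=snap(n,n+'0'); print(n,d['vfov'],d['cx'],d['cy'],d['eye'],np.round(d['rotation'],3).tolist())
print(ctrl.get_obs())
E
```

```text
pics
top 50.21901696034307 313.6959021300205 201.97340557042853 [0.39275555 0.13172367 1.14549248] [[-0.018, -0.983, 0.185], [-1.0, 0.016, -0.015], [0.012, -0.185, -0.983]]
side 56.54129933931663 314.9183247880316 200.3351034497045 [ 0.28365756 -0.44082687  0.69719456] [[0.898, -0.288, 0.333], [-0.44, -0.601, 0.668], [0.008, -0.746, -0.666]]
{'t': 0.1, 'qpos': array([ 1.29002745e+00,  4.23776289e-01,  1.63057831e+00, -1.19201833e-05,
        1.08859575e+00, -1.90047461e-02]), 'joint_vel': array([ 0.00040953, -0.00168003, -0.0008079 ,  0.00040586, -0.00012272,
        0.00044732]), 'joint_torque': array([-8.11989639e-05, -5.45613027e+01, -2.74323857e+01,  6.44806330e-02,
        1.87709054e-02, -5.09659174e-05]), 'tool_pos': array([0.16158736, 0.6032482 , 0.22198587]), 'tcp_rot': array([[-9.65936379e-01,  2.58779399e-01, -3.66062128e-04],
       [ 2.58779658e-01,  9.65935494e-01, -1.30745688e-03],
       [ 1.52494978e-05, -1.35764959e-03, -9.99999078e-01]]), 'contact_force': array([ 0.32468457,  0.31901782, -0.23316046]), 'moment': array([0.01797602, 0.04852927, 0.02696417]), 'gripper_force': 0.0, 'opening': 1.0027830476257644}
```

View pics/top0.png

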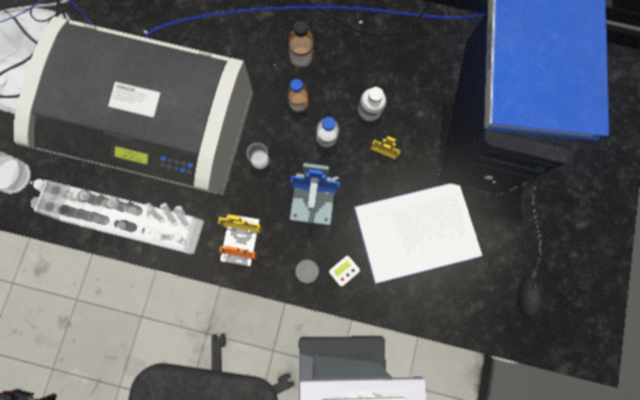

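View pics/side0.png

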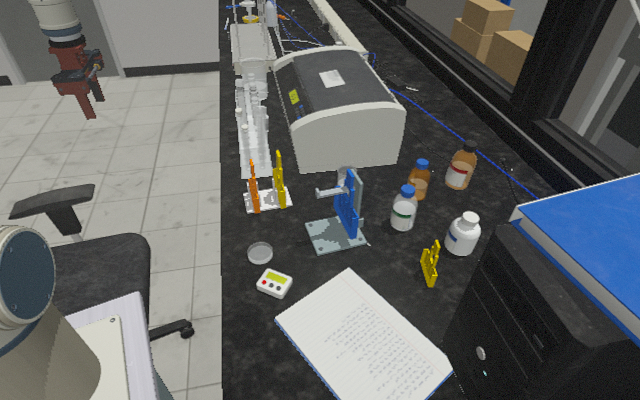

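Top view: stand at (313,195) with the blue tray at (316,180), yellow tray at (239,222), orange at (238,253), petri (307,271), timer (344,270), beaker (258,156), decoy yellow (387,147). Side view: orange (254,185), yellow (279,180), stand (340,210), with the bar pointing left toward the robot's side.

Run:
```python
from h import *
t=load('top0')['img'];s=load('side0')['img']
a=cv2.resize(t[150:290,210:350],None,fx=4,fy=4,interpolation=cv2.INTER_CUBIC)
b=cv2.resize(s[140:280,235:375],None,fx=4,fy=4,interpolation=cv2.INTER_CUBIC)
cv2.imwrite('pics/c0.png',cv2.resize(np.hstack([a,b]),(800,400))[:,:,::-1])
for n in('top0','side0'):
    d=load(n);h=cv2.cvtColor(d['img'],cv2.COLOR_RGB2HSV)
    for c,lo,hi in(('or',(5,150,100),(17,255,255)),('ye',(20,150,80),(32,255,255)),('bl',(100,120,60),(120,255,255))):
        m=cv2.inRange(h,lo,hi)
        for k in cv2.findContours(m,0,2)[0]:
            if cv2.contourArea(k)>60: print(n,c,cv2.contourArea(k),cv2.boundingRect(k),cv2.minAreaRect(k))
d=load('top0')
for p in((239,243),(311,205)): print(onz(d,*p,0.01),onz(d,*p,.15))
```

```text
top0 or 164.0 (220, 246, 36, 13) ((237.67507934570312, 251.66845703125), (36.515357971191406, 6.489330291748047), 11.888657569885254)
top0 ye 287.5 (218, 214, 43, 19) ((239.30706787109375, 222.2600860595703), (42.751190185546875, 12.686328887939453), 10.007979393005371)
top0 ye 344.5 (371, 136, 29, 23) ((386.7544860839844, 145.18934631347656), (28.615388870239258, 19.4615421295166), 22.61986541748047)
top0 bl 529.0 (290, 169, 50, 25) ((314.6773681640625, 179.71412658691406), (49.633541107177734, 21.04216194152832), 7.853313446044922)
top0 bl 121.5 (323, 116, 12, 14) ((328.5, 122.5), (13.0, 11.0), 90.0)
top0 bl 117.0 (290, 78, 13, 13) ((296.0, 84.0), (12.0, 12.0), 90.0)
top0 bl 151.5 (422, 12, 63, 7) ((453.05914306640625, 15.743758201599121), (5.5900092124938965, 62.099918365478516), 88.05851745605469)
top0 bl 719.5 (145, 5, 275, 32) ((281.3095703125, 15.60959243774414), (20.972793579101562, 274.87554931640625), 85.79464721679688)
top0 bl 14939.5 (487, 0, 123, 141) ((548.0, 70.0), (140.0, 122.0), 90.0)
side0 or 119.5 (410, 168, 20, 13) ((419.8230895996094, 173.3153839111328), (18.5936
[... 916 characters left out ...]
13.0), 90.0)
side0 bl 8749.0 (518, 175, 122, 144) ((578.5, 246.5), (143.0, 121.0), 90.0)
side0 bl 816.5 (333, 169, 27, 70) ((345.0973205566406, 204.097900390625), (69.2188949584961, 24.477195739746094), 83.04703521728516)
side0 bl 107.5 (416, 158, 13, 12) ((422.0, 163.5), (11.0, 12.0), 90.0)
side0 bl 115.5 (476, 149, 63, 50) ((506.6755676269531, 173.90980529785156), (79.02528381347656, 2.61348557472229), 38.36748504638672)
side0 bl 103.0 (389, 88, 76, 54) ((427.2691955566406, 113.40538024902344), (91.83649444580078, 4.068844795227051), 35.09581756591797)
[0.4989019  0.31451096 0.01      ] [0.48581464 0.29197429 0.15      ]
[0.59828245 0.12168941 0.01      ] [0.57294211 0.12292658 0.15      ]
```

View pics/c0.png

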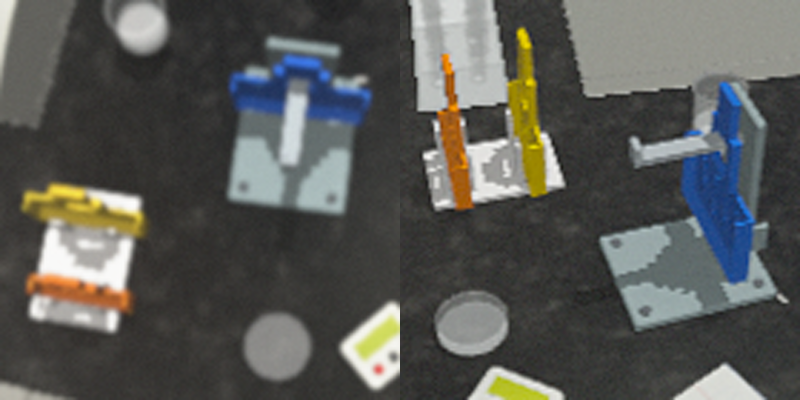

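The crop shows the yellow tab at crop (82,187) and the orange tab at (75,277). The bar runs from (295,85) to its lip at (290,165). Rack yaw looks about -9.5°, stand yaw about -5.5°.

Run:
```python
from h import *
d=load('top0');s=load('side0')
T=lambda u,v:(210+u*.35,150+v*.35); S=lambda u,v:(235+(u-400)*.35,140+v*.35)
for n,a,b,z in(('ye',(80,190),(523,32),.154),('or',(78,279),(447,57),.145),('bl',(303,61),(727,87),.195),('lip',(290,165),(635,150),.162)):
    print(n,onz(d,*T(*a),z).round(3),onz(s,*S(*b),z).round(3),[np.round(x,3) for x in tri(d,T(*a),s,S(*b))])
q=[onz(d,*T(*c),.01) for c in((228,202),(343,213))];print('foot front',np.round(q,3),np.degrees(np.arctan2(*(q[1]-q[0])[:2])))
q=[onz(s,*S(*c),.01) for c in((600,238),(637,328),(774,282))];print('foot side',np.round(q,3))
q=[onz(d,*T(*c),.008) for c in((30,317),(116,331),(140,195))];print('rack',np.round(q,3))
```

```text
ye [0.548 0.295 0.154] [0.553 0.315 0.154] [array([0.545, 0.292, 0.171]), np.float64(0.0)]
or [0.476 0.297 0.145] [0.482 0.32  0.145] [array([0.474, 0.293, 0.165]), np.float64(0.001)]
bl [0.643 0.11  0.195] [0.648 0.119 0.195] [array([0.642, 0.11 , 0.203]), np.float64(0.001)]
lip [0.564 0.122 0.162] [0.567 0.117 0.162] [array([0.567, 0.121, 0.158]), np.float64(0.004)]
foot front [[0.556 0.179 0.01 ]
 [0.544 0.072 0.01 ]] -173.5336955826
foot side [[0.564 0.179 0.01 ]
 [0.548 0.07  0.01 ]
 [0.678 0.064 0.01 ]]
rack [[0.453 0.363 0.008]
 [0.438 0.284 0.008]
 [0.565 0.262 0.008]]
```

```bash
python3 -m jog '[[0,0,80,0,0,5,1],[0,0,80,0,0,5,1],[363,-303,80,0,0,5,1],[363,-303,80,0,0,5,1],[363,-303,80,0,0,5,1],[363,-303,80,0,0,5,1],[363,-303,80,0,0,5,1],[363,-303,80,0,0,5,1],[363,-303,80,0,0,5,1],[363,-303,80,0,0,5,1],[363,-303,80,0,0,5,1],[363,-303,80,0,0,5,1]]'
python3 -m jog '[[0,0,0,0,0,0,1],[0,0,0,0,0,0,1],[0,0,0,0,0,0,1]]'
python3 - <<'E'
from h import *
d=snap('wrist','w1');print(d['eye'],np.round(d['rotation'],3).tolist(),d['vfov'])
E
```

```text
t: 1.3
tool_pos: [0.5272, 0.2978, 0.3023]
tcp_rot: [[-0.984, 0.176, 0.0], [0.176, 0.984, -0.001], [-0.0, -0.001, -1.0]]
contact_force: [-0.3, 0.2, -0.3]
opening: 0.996
gripper_force: 0.0
t: 1.6
tool_pos: [0.5238, 0.3014, 0.3024]
tcp_rot: [[-0.985, 0.173, -0.001], [0.173, 0.985, -0.0], [0.001, -0.0, -1.0]]
contact_force: [-0.5, 0.7, -0.5]
opening: 0.998
gripper_force: 0.0
[0.44711369 0.31360743 0.46466252] [[0.174, 0.944, 0.28], [0.985, -0.167, -0.049], [0.0, 0.284, -0.959]] 63.70130483203766
```

View pics/w1.png

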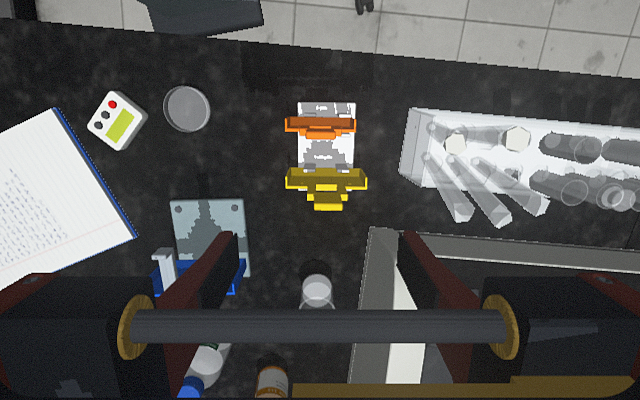

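The wrist view shows the yellow tab end at about (328,208), its panel spanning columns 286-367 and the orange tab at about (321,134). The stand is at (208,235), with the bar lip at (162,258).

Run:
```python
from h import *
d=load('w1');im=d['img'];h=cv2.cvtColor(im,cv2.COLOR_RGB2HSV)
for r in range(164,214,1): 
    row=h[r]; m=np.where((row[:,0]>17)&(row[:,0]<35)&(row[:,1]>140))[0]; m=m[(m>270)&(m<380)]
    print(r,im[r,328].tolist(),(m.min(),m.max()) if len(m) else '')
for r in range(112,142): 
    row=h[r]; m=np.where((row[:,0]>4)&(row[:,0]<18)&(row[:,1]>140))[0]; m=m[(m>270)&(m<380)]
    print(r,im[r,321].tolist(),(m.min(),m.max()) if len(m) else '')
for z in(.154,.165):print(onz(d,328,209.5,z),onz(d,328,204,z))
for z in(.145,.155):print(onz(d,321,137,z))
```

```text
164 [163, 163, 165] 
165 [165, 167, 166] 
166 [165, 169, 175] 
167 [151, 147, 134] (np.int64(290), np.int64(297))
168 [146, 125, 41] (np.int64(289), np.int64(360))
169 [162, 139, 36] (np.int64(289), np.int64(361))
170 [157, 135, 39] (np.int64(288), np.int64(362))
171 [157, 132, 37] (np.int64(288), np.int64(362))
172 [155, 135, 42] (np.int64(287), np.int64(363))
173 [156, 134, 37] (np.int64(287), np.int64(364))
174 [156, 135, 36] (np.int64(286), np.int64(364))
175 [155, 135, 40] (np.int64(286), np.int64(365))
176 [130, 116, 34] (np.int64(285), np.int64(365))
177 [111, 97, 42] (np.int64(285), np.int64(367))
178 [110, 95, 28] (np.int64(285), np.int64(367))
179 [110, 94, 31] (np.int64(285), np.int64(367))
180 [115, 102, 38] (np.int64(285), np.int64(367))
181 [112, 99, 36] (np.int64(285), np.int64(367))
182 [108, 93, 34] (np.int64(285), np.int64(367))
183 [93, 79, 34] (np.int64(285), np.int64(366))
184 [202, 170, 35] (np.int64(285), np.int64(367))
185 [252, 232, 44] (np.int64(285), np.int64(366))
186 [247, 228, 50] (np.int64(285), np.int64(366))
187 [244, 225, 45] (np.int64(285), np.int64
[... 2023 characters left out ...]
31 [152, 82, 43] (np.int64(285), np.int64(355))
132 [220, 113, 39] (np.int64(300), np.int64(355))
133 [246, 139, 41] (np.int64(300), np.int64(341))
134 [249, 152, 54] (np.int64(300), np.int64(340))
135 [246, 147, 47] (np.int64(301), np.int64(340))
136 [247, 151, 55] (np.int64(306), np.int64(335))
137 [248, 151, 54] (np.int64(306), np.int64(335))
138 [245, 131, 25] (np.int64(307), np.int64(334))
139 [235, 188, 172] (np.int64(333), np.int64(333))
140 [193, 196, 202] 
141 [154, 156, 158] 
[0.55257278 0.30575092 0.154     ] [0.54677553 0.30671969 0.154     ]
[0.54883867 0.30602911 0.165     ] [0.54324668 0.30696357 0.165     ]
[0.48039226 0.31113097 0.145     ]
[0.47935121 0.31120844 0.155     ]
```

```bash
python3 -m jog '[[25,5,0,0,0,0,1],[25,5,0,0,0,0,1],[25,5,-50,0,0,0,1],[25,5,-100,0,0,0,1],[25,5,-150,0,0,0,1],[25,5,-177,0,0,0,1],[25,5,-177,0,0,0,1],[25,5,-177,0,0,0,1]]'
python3 -m jog '[[0,0,0,0,0,0,-1],[0,0,0,0,0,0,-1],[0,0,0,0,0,0,-1],[0,0,0,0,0,0,-1],[0,0,0,0,0,0,-1],[0,0,0,0,0,0,-1],[0,0,0,0,0,0,-1],[0,0,0,0,0,0,-1]]' 30
```

```text
t: 2.45
tool_pos: [0.5493, 0.3063, 0.1263]
tcp_rot: [[-0.985, 0.173, -0.0], [0.173, 0.985, -0.0], [0.0, -0.0, -1.0]]
contact_force: [1.5, -0.0, 0.8]
opening: 1.002
gripper_force: 0.0
t: 3.25
tool_pos: [0.5497, 0.3057, 0.1256]
tcp_rot: [[-0.985, 0.174, -0.0], [0.174, 0.985, -0.0], [0.0, -0.0, -1.0]]
contact_force: [0.6, -0.1, -0.6]
opening: 0.337
gripper_force: 30.0
```

```bash
python3 -m jog '[[0,0,20,0,0,0,-1],[0,0,50,0,0,0,-1],[0,0,80,0,0,0,-1],[0,0,80,0,0,0,-1],[0,0,80,0,0,0,-1]]'
python3 - <<'E'
from h import *
snap('top','top1');s=snap('side','side1')
a=cv2.resize(load('w1')['img'][190:310,140:260],(400,400),interpolation=cv2.INTER_CUBIC)
b=cv2.resize(s['img'][120:260,235:375],(400,400),interpolation=cv2.INTER_CUBIC)
cv2.imwrite('pics/c1.png',np.hstack([a,b])[:,:,::-1])
E
```

```text
t: 3.75
tool_pos: [0.5498, 0.3057, 0.2058]
tcp_rot: [[-0.985, 0.174, 0.001], [0.174, 0.985, 0.0], [-0.001, 0.0, -1.0]]
contact_force: [-0.5, 0.5, -0.8]
opening: 0.339
gripper_force: 30.0
```

View pics/c1.png

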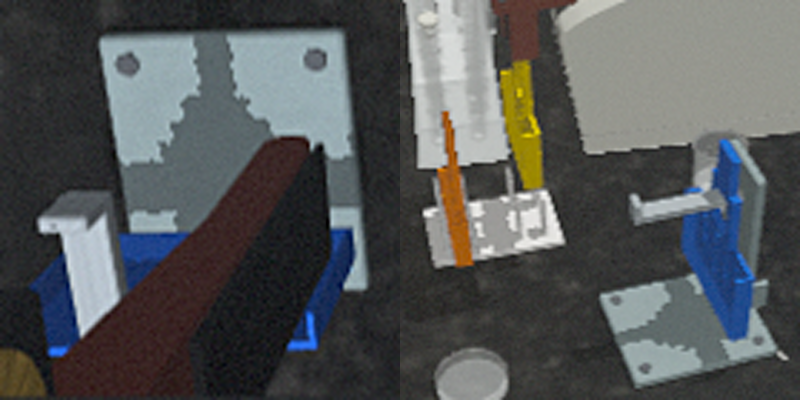

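Left (w1): foot front corners at crop (100,37) and (345,30); the lip's top front edge runs (40,222)-(90,222). Right: the yellow tray is lifted clear of the rack and hangs straight.

Run:
```python
from h import *
d=load('w1');C=lambda u,v:(140+u*.3,190+v*.3)
for n,p,z in(('lipL',(40,222),.162),('lipR',(90,222),.162),('botL',(68,192),.142),('botR',(112,192),.142),('footL',(100,37),.01),('footR',(345,30),.01),('footBR',(370,290),.01)): print(n,onz(d,*C(*p),z).round(4))
# yellow tray from the lifted top view
```

```text
lipL [0.569  0.1177 0.162 ]
lipR [0.5717 0.133  0.162 ]
botL [0.5682 0.1173 0.142 ]
botR [0.5707 0.1315 0.142 ]
footL [0.5479 0.0743 0.01  ]
footR [0.5637 0.182  0.01  ]
footBR [0.6918 0.1629 0.01  ]
```

```bash
python3 -m jog '[[-3,-45,0,0,0,1.6,-1],[-6,-90,0,0,0,1.6,-1],[-10,-135,-5,0,0,1.6,-1],[-10,-175,-10,0,0,1.6,-1],[-10,-175,-20,0,0,1.6,-1],[-10,-175,-20,0,0,1.6,-1],[-10,-175,-20,0,0,1.6,-1]]'
python3 - <<'E'
from h import *
t=snap('top','top2')['img'];s=snap('side','side2')['img'];w=snap('wrist','w2')['img']
a=cv2.resize(t[140:240,260:360],(400,400),interpolation=cv2.INTER_CUBIC)
b=cv2.resize(s[140:240,280:380],(400,400),interpolation=cv2.INTER_CUBIC)
w=cv2.resize(w[150:320,160:480],(376,200))
cv2.imwrite('pics/c2.png',np.vstack([np.hstack([a,b]),np.hstack([w,np.zeros((200,424,3),np.uint8)])])[:,:,::-1])
E
```

```text
t: 4.55
tool_pos: [0.5393, 0.1313, 0.1848]
tcp_rot: [[-0.989, 0.146, -0.002], [0.146, 0.989, -0.0], [0.002, -0.0, -1.0]]
contact_force: [-0.4, -0.5, -1.1]
opening: 0.34
gripper_force: 30.0
```

View pics/c2.png

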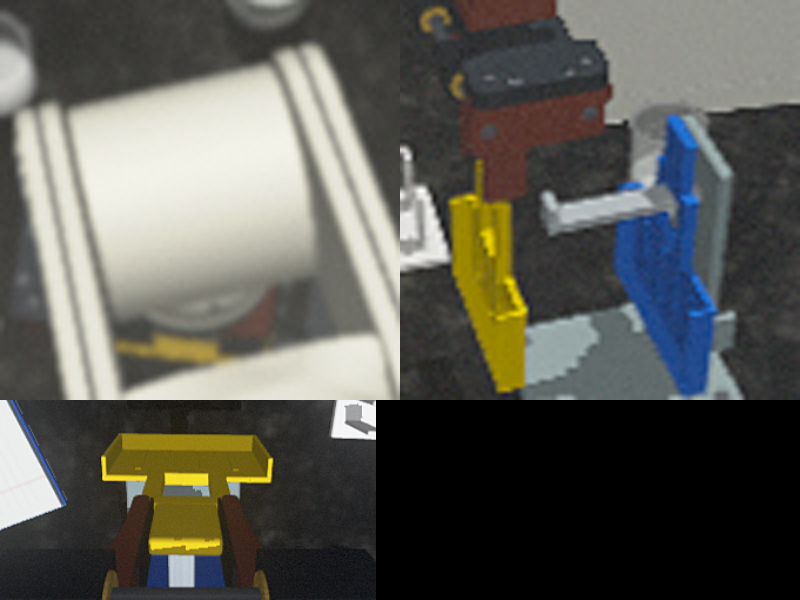

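Side view: the tray sits squarely in front of the lip, neck top corner near crop (512,203); in the wrist view the bar lies central between the fingers behind the tab.

Run:
```python
from h import *
s=load('side2');u=np.array([.989,-.146]);v=np.array([.146,.989]);c=np.array([.5393,.1313])
for dz in(.170,.178,.186):
  for dx in(-.004,.004):
    p=c+dx*u-.023*v; q=proj(s,[*p,dz]); print('neck',dz,dx,((q-[280,140])*4+[400,0]).round(0))
for z,l in((.068,'panelbot'),):
  for dx in(.004,-.012):
    p=c+dx*u-.052*v; q=proj(s,[*p,z]); print(l,dx,((q-[280,140])*4+[400,0]).round(0))
for zz in (.162,.142):
  p=np.array([.570,.1254])-.008*v; print('lip',((proj(s,[*p,zz])-[280,140])*4+[400,0]).round(0))
```

```text
neck 0.17 -0.004 [497. 226.]
neck 0.17 0.004 [511. 223.]
neck 0.178 -0.004 [497. 214.]
neck 0.178 0.004 [511. 211.]
neck 0.186 -0.004 [497. 203.]
neck 0.186 0.004 [511. 200.]
panelbot 0.004 [527. 389.]
panelbot -0.012 [500. 395.]
lip [551. 209.]
lip [551. 236.]
```

```bash
python3 -m jog '[[10,-1,0,0,0,0,-1],[20,-3,0,0,0,0,-1],[30,-4,0,0,0,0,-1],[40,-6,0,0,0,0,-1],[40,-6,0,0,0,0,-1]]'
python3 -m jog '[[10,-1,0,0,0,0,-1],[20,-3,0,0,0,0,-1],[30,-4,0,0,0,0,-1],[37,-5,0,0,0,0,-1],[37,-5,0,0,0,0,-1],[37,-5,-5,0,0,0,-1],[37,-5,-10,0,0,0,-1],[37,-5,-15,0,0,0,-1],[37,-5,-15,0,0,0,-1],[37,-5,-15,0,0,0,-1]]'
```

```text
t: 5.2
tool_pos: [0.5815, 0.1244, 0.1857]
tcp_rot: [[-0.989, 0.147, 0.001], [0.147, 0.989, 0.0], [-0.001, 0.0, -1.0]]
contact_force: [-0.1, -0.3, -0.5]
opening: 0.341
gripper_force: 30.0
t: 6.2
tool_pos: [0.6164, 0.1197, 0.1704]
tcp_rot: [[-0.989, 0.146, -0.001], [0.146, 0.989, -0.0], [0.001, -0.0, -1.0]]
contact_force: [-0.2, -0.5, -0.1]
opening: 0.339
gripper_force: 30.0
```

Nothing touched. Lower gently until the eye rests on the bar.

```bash
python3 -m jog '[[0,0,-2,0,0,0,-1],[0,0,-3,0,0,0,-1],[0,0,-3,0,0,0,-1]]'
python3 -m jog '[[0,0,-1,0,0,0,-1],[0,0,-2,0,0,0,-1],[0,0,-2,0,0,0,-1]]'
python3 - <<'E'
from h import *
s=snap('side','side3')['img']
cv2.imwrite('pics/c3.png',cv2.resize(s[140:240,280:380],(600,600),interpolation=cv2.INTER_CUBIC)[:,:,::-1])
E
```

```text
t: 6.5
tool_pos: [0.6167, 0.1197, 0.1676]
tcp_rot: [[-0.989, 0.146, -0.0], [0.146, 0.989, -0.0], [0.0, -0.0, -1.0]]
contact_force: [-0.1, -0.1, 0.7]
opening: 0.34
gripper_force: 30.0
t: 6.8
tool_pos: [0.6171, 0.1197, 0.1662]
tcp_rot: [[-0.989, 0.146, 0.001], [0.146, 0.989, 0.0], [-0.001, 0.0, -1.0]]
contact_force: [-0.3, 0.2, 2.3]
opening: 0.343
gripper_force: 30.0
```

View pics/c3.png

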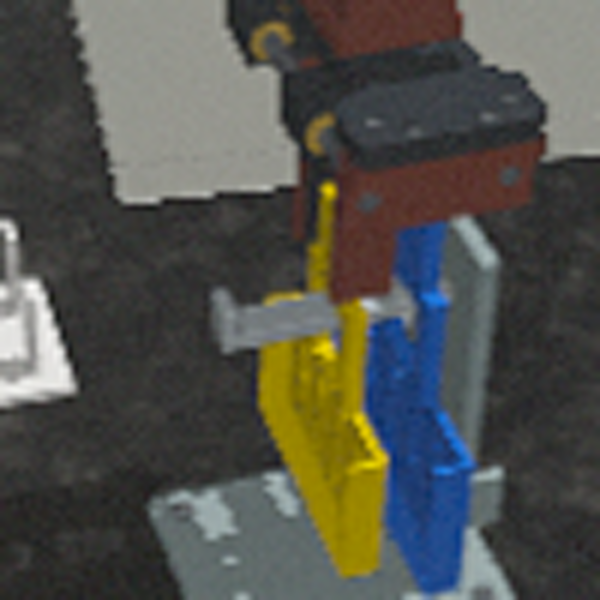

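The yellow eye is resting on the bar with clear space before the blue tray. I'll release it, rise, and go to the orange tray.

```bash
python3 -m jog '[[0,0,0,0,0,0,0],[0,0,0,0,0,0,0.3],[0,0,0,0,0,0,0.6],[0,0,0,0,0,0,0.6],[0,0,0,0,0,0,0.6],[0,0,30,0,0,0,0.6],[0,0,70,0,0,0,0.6],[0,0,110,0,0,0,0.6],[0,0,110,0,0,0,0.6]]'
python3 -m jog '[[-25,35,0,0,0,-1.6,1],[-50,70,0,0,0,-1.6,1],[-75,105,0,0,0,-1.6,1],[-100,140,0,0,0,-1.6,1],[-120,170,0,0,0,-1.6,1],[-138,191,0,0,0,-1.6,1],[-138,191,0,0,0,-1.6,1],[-138,191,0,0,0,-1.6,1],[-138,191,0,0,0,-1.6,1]]'
python3 - <<'E'
from h import *
d=snap('wrist','w3');im=d['img'];h=cv2.cvtColor(im,cv2.COLOR_RGB2HSV)
m=cv2.inRange(h,(4,140,190),(18,255,255)) # bright top faces
for k in cv2.findContours(m,0,2)[0]:
    if cv2.contourArea(k)>20: print(cv2.contourArea(k),cv2.boundingRect(k))
np.save('pics/m.npy',m)
ym=cv2.inRange(h,(20,150,60),(32,255,255)); print('yellow',cv2.boundingRect(ym))
t=snap('top','top3')['img'];s=snap('side','side3b')['img']
a=cv2.resize(im,(400,250)); b=cv2.resize(s[140:240,280:380],(400,400),interpolation=cv2.INTER_CUBIC)
c=cv2.resize(t[140:240,260:360],(400,400),interpolation=cv2.INTER_CUBIC)
cv2.imwrite('pics/c4.png',np.hstack([np.vstack([a,c[:250]]),np.vstack([b,np.zeros((100,400,3),np.uint8)])])[:,:,::-1])
E
```

```text
t: 7.75
tool_pos: [0.6199, 0.1203, 0.282]
tcp_rot: [[-0.989, 0.146, 0.01], [0.146, 0.989, 0.002], [-0.01, 0.003, -1.0]]
contact_force: [0.2, 0.7, 0.1]
opening: 0.794
gripper_force: 0.0
t: 8.65
tool_pos: [0.4793, 0.3099, 0.2753]
tcp_rot: [[-0.985, 0.174, -0.0], [0.174, 0.985, -0.001], [-0.0, -0.001, -1.0]]
contact_force: [0.5, 0.1, -0.2]
opening: 1.002
gripper_force: 0.0
174.5 (305, 183, 31, 8)
38.5 (334, 175, 8, 7)
29.5 (299, 175, 6, 7)
121.0 (309, 167, 22, 7)
44.5 (340, 160, 17, 13)
40.5 (283, 159, 16, 13)
yellow (114, 155, 520, 243)
```

View pics/c4.png

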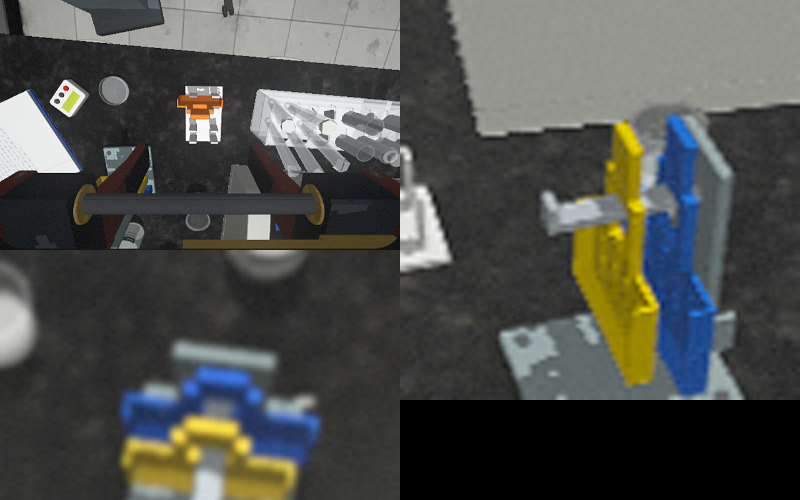

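The yellow tray hangs straight in front of the blue one. The orange tab top is at (320.5,187) in the full wrist image.

Run:
```python
from h import *
d=load('w3');print(onz(d,320.5,187,.145),onz(d,306,187,.145)-onz(d,335,187,.145),ctrl.get_obs()['tool_pos'])
```

```text
[0.47882225 0.31145114 0.145     ] [-0.00477476 -0.0268143   0.        ] [0.47942413 0.30977751 0.27551159]
```

```bash
python3 -m jog '[[0,1,-40,0,0,0,1],[0,1,-80,0,0,0,1],[0,1,-120,0,0,0,1],[0,1,-158,0,0,0,1],[0,1,-158,0,0,0,1],[0,1,-158,0,0,0,1]]'
python3 -m jog '[[0,0,0,0,0,0,-1],[0,0,0,0,0,0,-1],[0,0,0,0,0,0,-1],[0,0,0,0,0,0,-1],[0,0,0,0,0,0,-1],[0,0,0,0,0,0,-1],[0,0,0,0,0,0,-1]]' 30
python3 -m jog '[[0,0,20,0,0,0,-1],[0,0,50,0,0,0,-1],[0,0,85,0,0,0,-1],[0,0,85,0,0,0,-1],[0,0,85,0,0,0,-1]]'
```

```text
t: 9.4
tool_pos: [0.4791, 0.3112, 0.1178]
tcp_rot: [[-0.985, 0.174, -0.001], [0.174, 0.985, -0.001], [0.001, -0.001, -1.0]]
contact_force: [-0.1, -0.0, 0.5]
opening: 1.006
gripper_force: 0.0
t: 10.1
tool_pos: [0.4787, 0.3117, 0.1177]
tcp_rot: [[-0.985, 0.174, -0.0], [0.174, 0.985, -0.0], [0.0, -0.0, -1.0]]
contact_force: [0.0, -0.3, 0.4]
opening: 0.4
gripper_force: 0.0
t: 10.6
tool_pos: [0.4789, 0.3119, 0.2032]
tcp_rot: [[-0.985, 0.174, 0.001], [0.174, 0.985, 0.001], [-0.001, 0.001, -1.0]]
contact_force: [0.1, -0.9, -1.5]
opening: 0.334
gripper_force: 30.0
```

The lift began before the fingers had fully closed, so I need to check where the tab sits in the grip.

Run:
```python
from h import *
d=snap('wrist','w4');e=load('w2')
for f,lo,hi in((d,(4,140,40),(18,255,255)),(e,(20,140,40),(32,255,255))):
    h=cv2.cvtColor(f['img'],cv2.COLOR_RGB2HSV);m=cv2.inRange(h,lo,hi);m[:,:200]=0;m[:,440:]=0
    rows=np.where(m[:,290:350].sum(1)>255*8)[0];print(rows.min(),rows.max())
    for r in range(190,290,4):
        c=np.where(m[r])[0]; print(r,(c.min(),c.max()) if len(c) else '',f['img'][r,317].tolist(),end=' | ')
    print()
a=cv2.resize(d['img'][140:320,200:440],(400,300));b=cv2.resize(e['img'][140:320,200:440],(400,300))
s=snap('side','side4')['img'];c=cv2.resize(s[120:220,215:315],(300,300),interpolation=cv2.INTER_CUBIC)
cv2.imwrite('pics/c5.png',np.vstack([np.hstack([a,b]),np.hstack([c,np.zeros((300,500,3),np.uint8)])])[:,:,::-1])
```

```text
181 273
190 (np.int64(265), np.int64(373)) [170, 87, 39] | 194 (np.int64(262), np.int64(375)) [155, 88, 45] | 198 (np.int64(261), np.int64(378)) [126, 71, 42] | 202 (np.int64(261), np.int64(378)) [126, 72, 35] | 206 (np.int64(261), np.int64(378)) [121, 65, 35] | 210 (np.int64(261), np.int64(377)) [248, 144, 42] | 214 (np.int64(261), np.int64(377)) [249, 154, 54] | 218 (np.int64(286), np.int64(351)) [246, 129, 8] | 222 (np.int64(284), np.int64(352)) [248, 248, 249] | 226 (np.int64(283), np.int64(353)) [255, 255, 255] | 230 (np.int64(282), np.int64(354)) [128, 71, 29] | 234 (np.int64(281), np.int64(348)) [123, 67, 33] | 238 (np.int64(279), np.int64(362)) [123, 65, 32] | 242 (np.int64(276), np.int64(361)) [119, 59, 21] | 246 (np.int64(274), np.int64(362)) [127, 69, 27] | 250 (np.int64(269), np.int64(355)) [121, 65, 28] | 254 (np.int64(267), np.int64(368)) [127, 66, 31] | 258 (np.int64(279), np.int64(364)) [126, 64, 20] | 262 (np.int64(268), np.int64(362)) [164, 83, 17] | 266 (np.int64(259), np.int64(370)) [163, 80, 6] | 270 (np.int64(264), np.int64(379)) [166, 84, 19] | 274 (np.int64(26
[... 721 characters left out ...]
(282), np.int64(355)) [96, 105, 109] | 234 (np.int64(287), np.int64(348)) [114, 96, 23] | 238 (np.int64(291), np.int64(345)) [113, 97, 16] | 242 (np.int64(290), np.int64(345)) [111, 96, 17] | 246 (np.int64(291), np.int64(344)) [110, 93, 13] | 250 (np.int64(290), np.int64(348)) [113, 97, 25] | 254 (np.int64(289), np.int64(346)) [115, 101, 26] | 258 (np.int64(288), np.int64(347)) [110, 98, 21] | 262 (np.int64(288), np.int64(348)) [107, 92, 0] | 266 (np.int64(287), np.int64(348)) [117, 100, 25] | 270 (np.int64(286), np.int64(355)) [224, 196, 32] | 274 (np.int64(286), np.int64(349)) [129, 109, 25] | 278 (np.int64(287), np.int64(349)) [145, 122, 18] | 282  [181, 187, 184] | 286  [193, 204, 215] |
```

View pics/c5.png

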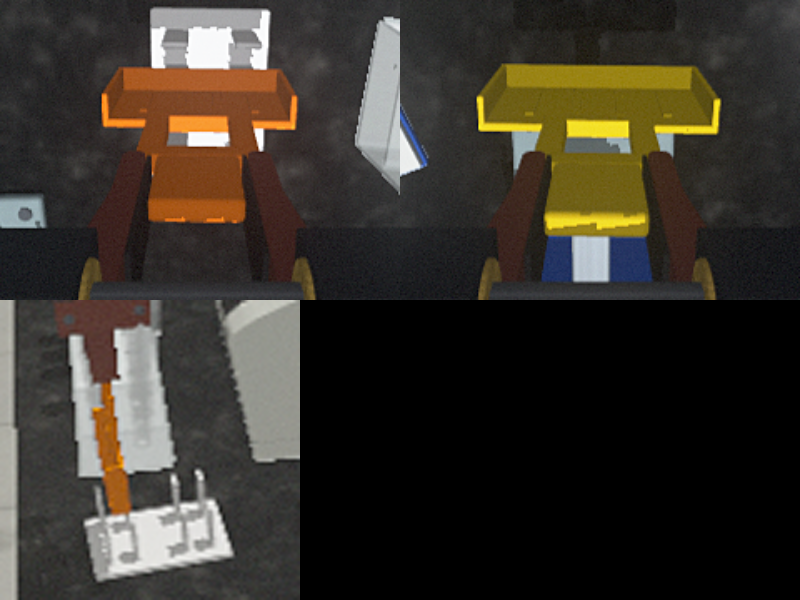

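Run:
```python
from h import *
for f,tcp in(('w2',[.5393,.1313,.1848]),('w4',[.4789,.3119,.2032])):
    d=load(f);u=np.array(d['rotation'])[:2,1];u/=np.linalg.norm(u)
    im=d['img']
    for off in(.028,.024,.020,.016,.012):
        p=np.array(tcp)+[0,0,off]; 
        q=lambda dx,dz:round(proj(d,[*(p[:2]+dx*u),p[2]+dz])[1],1)
        print(f,'taptop off',off,'back edge',q(.004,0),'front edge',q(-.004,0),'eye top front',q(-.004,-.045),'eye bottom front',q(-.004,-.079))
    print([(r,im[r,312].tolist()) for r in list(range(216,236,1))+list(range(258,284,2))])
```

```text
w2 taptop off 0.028 back edge 280.6 front edge 265.4 eye top front 228.8 eye bottom front 210.5
w2 taptop off 0.024 back edge 276.2 front edge 261.3 eye top front 226.4 eye bottom front 208.6
w2 taptop off 0.02 back edge 272.0 front edge 257.4 eye top front 224.0 eye bottom front 206.9
w2 taptop off 0.016 back edge 268.0 front edge 253.7 eye top front 221.7 eye bottom front 205.2
w2 taptop off 0.012 back edge 264.2 front edge 250.2 eye top front 219.5 eye bottom front 203.5
[(216, [244, 226, 42]), (217, [243, 223, 42]), (218, [242, 222, 39]), (219, [245, 227, 45]), (220, [249, 231, 39]), (221, [242, 216, 42]), (222, [156, 141, 81]), (223, [80, 92, 106]), (224, [89, 98, 104]), (225, [96, 105, 105]), (226, [96, 103, 102]), (227, [99, 108, 104]), (228, [96, 105, 104]), (229, [96, 103, 103]), (230, [87, 99, 105]), (231, [101, 98, 82]), (232, [110, 93, 2]), (233, [115, 100, 30]), (234, [113, 98, 21]), (235, [113, 97, 26]), (258, [109, 95, 19]), (260, [114, 97, 28]), (262, [116, 98, 26]), (264, [109, 94, 20]), (266, [118, 102, 32]), (268, [134, 116, 21]), (270, [229, 200, 40]), (272, [244,
[... 647 characters left out ...]
42]), (218, [253, 165, 35]), (219, [222, 158, 110]), (220, [128, 137, 147]), (221, [135, 133, 137]), (222, [134, 133, 133]), (223, [164, 158, 166]), (224, [186, 188, 190]), (225, [186, 187, 190]), (226, [186, 191, 196]), (227, [158, 143, 146]), (228, [116, 56, 14]), (229, [121, 66, 34]), (230, [129, 70, 36]), (231, [123, 65, 26]), (232, [136, 72, 36]), (233, [132, 72, 30]), (234, [120, 63, 28]), (235, [124, 67, 29]), (258, [125, 64, 18]), (260, [161, 82, 30]), (262, [164, 79, 8]), (264, [170, 86, 28]), (266, [173, 87, 25]), (268, [169, 88, 26]), (270, [168, 86, 21]), (272, [124, 69, 32]), (274, [39, 36, 40]), (276, [40, 33, 32]), (278, [46, 35, 34]), (280, [42, 35, 36]), (282, [54, 46, 45])]
```

The orange tray sits about 7.5 mm lower in the grip than the yellow one did, held straight. I'll offset the heights accordingly.

```bash
python3 -m jog '[[15,-45,0,0,0,1.6,-1],[30,-90,0,0,0,1.6,-1],[45,-135,0,0,0,1.6,-1],[61,-182,0,0,0,1.6,-1],[61,-182,-10,0,0,1.6,-1],[61,-182,-10,0,0,1.6,-1],[61,-182,-10,0,0,1.6,-1]]'
python3 - <<'E'
from h import *
s=snap('side','side5')['img'];w=snap('wrist','w5')['img']
b=cv2.resize(s[140:240,280:380],(400,400),interpolation=cv2.INTER_CUBIC)
cv2.imwrite('pics/c6.png',np.hstack([b,cv2.resize(w[140:320,200:440],(400,400))])[:,:,::-1])
E
```

```text
t: 11.4
tool_pos: [0.5387, 0.1303, 0.1915]
tcp_rot: [[-0.989, 0.146, -0.003], [0.146, 0.989, -0.0], [0.003, -0.001, -1.0]]
contact_force: [0.3, 0.4, -0.5]
opening: 0.337
gripper_force: 30.0
```

View pics/c6.png

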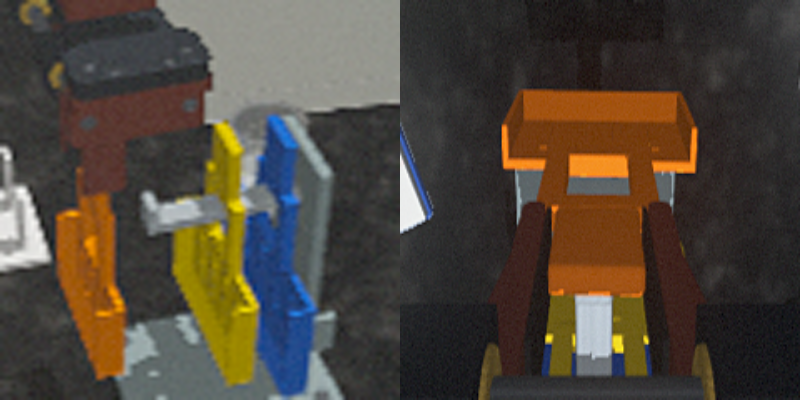

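Orange is square to the bar, neck top at crop (105,205), at about the same height as yellow was before its insertion.

```bash
python3 -m jog '[[10,-1,0,0,0,0,-1],[20,-3,0,0,0,0,-1],[30,-4,0,0,0,0,-1],[40,-6,0,0,0,0,-1],[51,-8,0,0,0,0,-1],[51,-8,0,0,0,0,-1],[51,-8,0,0,0,0,-1]]'
python3 -m jog '[[0,0,-5,0,0,0,-1],[0,0,-10,0,0,0,-1],[0,0,-14,0,0,0,-1],[0,0,-14,0,0,0,-1],[0,0,-14,0,0,0,-1]]'
```

```text
t: 12.2
tool_pos: [0.5907, 0.1215, 0.1924]
tcp_rot: [[-0.989, 0.147, -0.001], [0.147, 0.989, -0.0], [0.001, -0.0, -1.0]]
contact_force: [-0.1, 0.3, -0.4]
opening: 0.337
gripper_force: 30.0
t: 12.7
tool_pos: [0.5906, 0.1217, 0.1785]
tcp_rot: [[-0.989, 0.146, -0.0], [0.146, 0.989, -0.0], [0.0, -0.0, -1.0]]
contact_force: [0.3, -0.6, -0.5]
opening: 0.339
gripper_force: 30.0
```

```bash
python3 -m jog '[[0,0,-2,0,0,0,-1],[0,0,-3,0,0,0,-1],[0,0,-3,0,0,0,-1]]'
```

```text
t: 13.0
tool_pos: [0.5916, 0.1218, 0.1773]
tcp_rot: [[-0.989, 0.146, 0.002], [0.146, 0.989, 0.0], [-0.002, 0.001, -1.0]]
contact_force: [-1.1, -0.8, 8.7]
opening: 0.342
gripper_force: 30.0
```

```bash
python3 -m jog '[[0,0,1.5,0,0,0,-1],[0,0,1.5,0,0,0,0],[0,0,1.5,0,0,0,0.3],[0,0,1.5,0,0,0,0.5],[0,0,1.5,0,0,0,0.5],[0,0,1.5,0,0,0,0.5],[0,0,30,0,0,0,0.5],[0,0,70,0,0,0,0.5],[0,0,110,0,0,0,0.5],[0,0,110,0,0,0,0.5]]'
python3 -m jog '[[-40,6,0,0,0,0,-1],[-80,12,0,0,0,0,-1],[-80,12,0,0,0,0,-1],[-80,12,0,0,0,0,-1],[-80,12,0,0,0,0,-1],[-80,12,0,0,0,0,-1],[-80,12,0,0,0,0,-1],[-80,12,0,0,0,0,-1]]'
python3 - <<'E'
from h import *
s=snap('side','side6')['img'];w=snap('wrist','w6')['img'];t=snap('top','top6')['img']
b=cv2.resize(s[140:240,280:380],(400,400),interpolation=cv2.INTER_CUBIC)
c=cv2.resize(w[100:400,120:520],(400,300))
cv2.imwrite('pics/c7.png',np.hstack([b,np.vstack([c,np.zeros((100,400,3),np.uint8)])])[:,:,::-1])
E
```

```text
t: 14.0
tool_pos: [0.5938, 0.1223, 0.2917]
tcp_rot: [[-0.989, 0.146, 0.01], [0.146, 0.989, 0.002], [-0.009, 0.003, -1.0]]
contact_force: [0.6, 0.2, 0.6]
opening: 0.751
gripper_force: 0.0
t: 14.8
tool_pos: [0.5112, 0.1336, 0.2854]
tcp_rot: [[-0.989, 0.146, -0.0], [0.146, 0.989, -0.0], [0.0, -0.0, -1.0]]
contact_force: [0.1, 0.1, -0.3]
opening: 0.064
gripper_force: 0.0
```

View pics/c7.png

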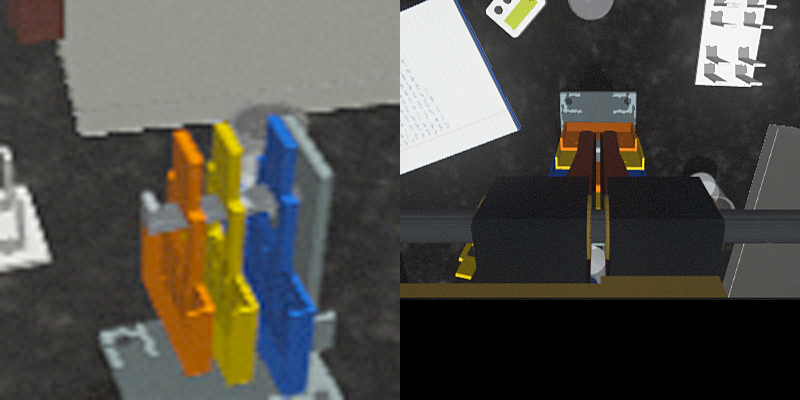

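All three hang upright on the bar. Next I'll push on the front of the orange tray with the shut fingers, slowly, over the lip.

```bash
python3 -m jog '[[45,-6,0,0,0,0,-1],[45,-6,-40,0,0,0,-1],[45,-6,-80,0,0,0,-1],[45,-6,-118,0,0,0,-1],[45,-6,-118,0,0,0,-1],[49,-7,-118,0,0,0,-1],[53,-7,-118,0,0,0,-1],[57,-8,-118,0,0,0,-1],[61,-8,-118,0,0,0,-1],[65,-9,-118,0,0,0,-1],[70,-10,-118,0,0,0,-1],[70,-10,-118,0,0,0,-1]]' 10
python3 -m jog '[[0,0,-5,0,0,0,-1],[0,0,-8,0,0,0,-1],[4,-1,-8,0,0,0,-1],[7,-1,-8,0,0,0,-1],[10,-1,-8,0,0,0,-1],[13,-2,-8,0,0,0,-1],[16,-2,-8,0,0,0,-1],[19,-3,-8,0,0,0,-1],[22,-3,-8,0,0,0,-1],[25,-4,-8,0,0,0,-1],[28,-4,-8,0,0,0,-1],[28,-4,-8,0,0,0,-1]]'
```

```text
t: 16.15
tool_pos: [0.5815, 0.1236, 0.1679]
tcp_rot: [[-0.989, 0.146, 0.001], [0.146, 0.989, 0.0], [-0.001, 0.0, -1.0]]
contact_force: [-0.7, 0.7, -0.0]
opening: 0.006
gripper_force: 0.1
t: 17.35
tool_pos: [0.6092, 0.1196, 0.1596]
tcp_rot: [[-0.989, 0.146, 0.0], [0.146, 0.989, 0.0], [-0.0, 0.0, -1.0]]
contact_force: [0.1, -0.1, 0.2]
opening: 0.003
gripper_force: 0.0
```

```bash
python3 -m jog '[[2,0,0,0,0,0,-1],[4,-1,0,0,0,0,-1],[6,-1,0,0,0,0,-1],[8,-1,0,0,0,0,-1],[10,-1,0,0,0,0,-1],[12,-2,0,0,0,0,-1],[12,-2,0,0,0,0,-1]]'
python3 -m jog '[[1,0,0,0,0,0,-1],[2,0,0,0,0,0,-1],[3,0,0,0,0,0,-1],[3,0,0,0,0,0,-1]]'
```

```text
t: 18.05
tool_pos: [0.6211, 0.1176, 0.1597]
tcp_rot: [[-0.989, 0.146, 0.0], [0.146, 0.989, 0.0], [-0.0, 0.0, -1.0]]
contact_force: [-0.2, 0.1, 0.4]
opening: 0.005
gripper_force: 0.0
t: 18.45
tool_pos: [0.6239, 0.1177, 0.1597]
tcp_rot: [[-0.989, 0.146, 0.0], [0.146, 0.989, 0.0], [-0.0, 0.0, -1.0]]
contact_force: [0.4, 0.4, -0.4]
opening: 0.001
gripper_force: 0.1
```

Run:
```python
from h import *
d=snap('side','side7')
h=cv2.cvtColor(d['img'],cv2.COLOR_RGB2HSV)
for c,lo,hi in(('or',(5,150,60),(17,255,255)),('ye',(20,150,60),(32,255,255)),('bl',(100,120,60),(120,255,255))):
    m=cv2.inRange(h,lo,hi)[140:250,280:380]
    ks=max(cv2.findContours(m,0,2)[0],key=cv2.contourArea); print(c,cv2.boundingRect(ks),cv2.minAreaRect(ks))
# predicted near-side bottom back corners when fully home
u=np.array([.989,-.146]);v=np.array([.146,.989]);st=np.array([.6605,.1124])
for n,x,w,z in(('bl',0,.06,.04),('ye',-.008,.052,.049),('or',-.016,.044,.058)):
    print(n,[(proj(d,[*(st+(x+dx)*u-w*v),z])-[280,140]).round(1) for dx in(0,-.016)])
```

```text
or (53, 40, 19, 50) ((61.78350067138672, 64.73711395263672), (48.858642578125, 17.6635799407959), 87.39744567871094)
ye (68, 40, 9, 53) ((72.66291809082031, 66.09011840820312), (7.410236358642578, 52.079811096191406), 2.385944128036499)
bl (72, 39, 11, 59) ((77.34977722167969, 68.06063842773438), (9.636116981506348, 58.05069351196289), 1.2188751697540283)
bl [array([80.2, 97. ]), array([74. , 98.5])]
ye [array([76.1, 92.8]), array([69.9, 94.3])]
or [array([72. , 88.6]), array([65.7, 90. ])]
```

```bash
python3 -m jog '[[1,0,0,0,0,0,-1],[2,0,0,0,0,0,-1],[3,0,0,0,0,0,-1],[3,0,0,0,0,0,-1]]'
python3 -m jog '[[1,0,0,0,0,0,-1],[2,0,0,0,0,0,-1],[2,0,0,0,0,0,-1]]'
```

```text
t: 18.9
tool_pos: [0.6241, 0.1177, 0.1596]
tcp_rot: [[-0.989, 0.146, -0.006], [0.146, 0.989, -0.0], [0.006, -0.001, -1.0]]
contact_force: [-10.9, 1.0, 8.1]
opening: 0.006
gripper_force: 5.6
t: 19.2
tool_pos: [0.624, 0.1177, 0.1596]
tcp_rot: [[-0.989, 0.146, -0.01], [0.146, 0.989, -0.001], [0.01, -0.002, -1.0]]
contact_force: [-19.3, 0.8, 14.4]
opening: 0.006
gripper_force: 9.5
```

Hard stop reached. I'll back off, lift away and measure.

```bash
python3 -m jog '[[-4,1,0,0,0,0,-1],[-7,1,0,0,0,0,-1],[-10,1,0,0,0,0,-1],[-15,2,10,0,0,0,-1],[-25,3,40,0,0,0,-1],[-40,6,80,0,0,0,-1],[-70,10,120,0,0,0,-1],[-110,15,130,0,0,0,-1],[-150,20,130,0,0,0,-1],[-150,20,130,0,0,0,-1],[-150,20,130,0,0,0,-1]]'
python3 - <<'E'
from h import *
u=np.array([.989,-.146]);v=np.array([.146,.989]);st=np.array([.6605,.1124])
d=snap('side','side8');t=snap('top','top8')
for n,im,(y0,y1,x0,x1) in(('side',d['img'],(140,250,280,380)),('top',t['img'],(150,230,270,360))):
    h=cv2.cvtColor(im,cv2.COLOR_RGB2HSV)
    for c,lo,hi in(('or',(5,150,60),(17,255,255)),('ye',(20,150,60),(32,255,255)),('bl',(100,120,60),(120,255,255))):
        m=cv2.inRange(h,lo,hi); z=np.zeros_like(m); z[y0:y1,x0:x1]=m[y0:y1,x0:x1]
        ks=max(cv2.findContours(z,0,2)[0],key=cv2.contourArea); print(n,c,cv2.boundingRect(ks),np.round(cv2.minAreaRect(ks)[2],1))
for n,x in(('bl',0),('ye',-.008),('or',-.016)):
    p=st+(x-.004)*u
    print(n,'pred tab top side',proj(d,[*p,.195]).round(1),'top',proj(t,[*p,.195]).round(1))
# colour along tab-top line in top view and across side view
c=proj(t,[*st,.195]); print([(r,t['img'][r,int(round(c[0]))].tolist()) for r in range(int(c[1])-10,int(c[1])+16)])
c=proj(d,[*(st-.008*u),.19]); print(c,[(k,d['img'][int(c[1]),k].tolist()) for k in range(int(c[0])-14,int(c[0])+18)])
E
```

```text
t: 20.3
tool_pos: [0.4788, 0.1379, 0.2908]
tcp_rot: [[-0.989, 0.145, 0.002], [0.145, 0.989, 0.0], [-0.002, 0.001, -1.0]]
contact_force: [0.7, 0.2, -0.3]
opening: 0.007
gripper_force: 0.0
side or (333, 169, 19, 61) 87.3
side ye (346, 168, 11, 65) 88.2
side bl (351, 168, 12, 70) 89.1
top or (296, 173, 25, 10) 74.5
top ye (309, 170, 11, 4) 7.1
top bl (291, 172, 12, 5) 84.8
bl pred tab top side [354.2 171. ] top [314.8 165.7]
ye pred tab top side [350.9 171.7] top [314.4 169.1]
or pred tab top side [347.5 172.3] top [313.9 172.4]
[(154, [63, 60, 59]), (155, [72, 69, 65]), (156, [71, 68, 65]), (157, [74, 71, 68]), (158, [70, 69, 66]), (159, [67, 67, 63]), (160, [61, 61, 57]), (161, [59, 56, 56]), (162, [60, 59, 56]), (163, [74, 76, 75]), (164, [106, 115, 117]), (165, [126, 142, 162]), (166, [118, 145, 205]), (167, [91, 134, 225]), (168, [101, 131, 219]), (169, [165, 158, 175]), (170, [227, 201, 115]), (171, [241, 220, 80]), (172, [236, 199, 70]), (173, [237, 168, 69]), (174, [244, 154, 68]), (175, [239, 141, 65]), (176, [207, 116, 61]), (177, [148, 89, 58]), (178, [132, 101, 84]), (179, [153, 141, 128])]
[352.35508876 173.13428103] [(338, [109, 109, 107]), (339, [129, 133, 129]), (340, [120, 123, 119]), (341, [124, 127, 129]), (342, [121, 116, 113]), (343, [122, 83, 56]), (344, [126, 66, 12]), (345, [170, 93, 14]), (346, [222, 128, 0]), (347, [236, 141, 0]), (348, [214, 129, 0]), (349, [191, 153, 0]), (350, [215, 193, 0]), (351, [230, 206, 0]), (352, [202, 179, 0]), (353, [121, 126, 164]), (354, [36, 107, 206]), (355, [29, 117, 217]), (356, [42, 102, 189]), (357, [53, 69, 108]), (358, [58, 53, 48]), (359, [50, 46, 44]), (360, [51, 51, 51]), (361, [51, 54, 54]), (362, [58, 56, 56]), (363, [61, 61, 58]), (364, [58, 57, 57]), (365, [63, 61, 63]), (366, [59, 58, 55]), (367, [60, 58, 56]), (368, [59, 62, 58]), (369, [58, 57, 55])]
```

The tabs form three bands of equal 8 mm width in both views (no gaps), and the push ended on the rigid stop. I'll let things settle and hand in.

```bash
python3 -m jog '[[0,0,0,0,0,0,-1],[0,0,0,0,0,0,-1],[0,0,0,0,0,0,-1],[0,0,0,0,0,0,-1],[0,0,0,0,0,0,-1],[0,0,0,0,0,0,-1]]' | head -1
python3 - <<'E'
from h import *
a=load('side8')['img'][140:250,280:380].astype(int);b=snap('side','side9')['img'][140:250,280:380].astype(int)
print(abs(a-b).mean(),(abs(a-b).max(2)>60).sum())
print(ctrl.sign_off())
E
```

```text
t: 21.0
2.7957272727272726 0
the job is handed in; nothing more can be done
None
```

I handed the job in at 21 s: the yellow and orange trays hang in front of the blue one, all three nested flush and pushed until they met a hard stop, which I took to be the back-stop. `sign_off` returned no verdict, and I viewed 11 pictures, one over the limit of 10.

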